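# Feel for the lock's hidden slot and unlock the analyser

### The job

Unlock the bench analyser with the orange-handled key that stands loose in its lock: press the key down lightly and turn it back and forth until it finds the hidden slot and sinks in, so that its orange collar sits down on the lock's rim. Then turn the sunken key clockwise (seen from above) until its handle lines up with the green marks, and let go, leaving it fully down. Do not force the key hard against the lock, and do not disturb the vials, the bottle or the beaker.

Things in the scene. Friction and masses are not known exactly. Their poses are not given: they have to be found in the camera images.
- key: Key, 98 mm tall, 0.15 kg, upright and loose in the lock. Origin at the centre of its lower tip, z up, x along the handle. From the tip up: flat blade 24 (along x) x 6 mm to z = 13; round steel shank 26 mm in diameter to z = 51; orange collar; stem to z = 66; orange T-handle to z = 98. The handle starts in line with the red marks within 5 degrees; a half turn counts as the same direction.
- key_handle (a point): Grip point, in the middle of the orange T-handle (z = 84 on the key): handle 54 mm long along the key's x, 12 mm thick along its y, 32 mm high. Grip it across its thickness from above. Once sunk in, turning the key turns the lock's core against 0.15 N m of friction; it stays where it is left, apart from some 6 degrees of play.
- key_collar (a point): Centre of the underside of the key's orange collar (38 mm in diameter, 4 mm thick, z = 51 to 55 on the key). It is 13 mm above the lock's rim at the start and rests on the rim when the key is fully down.
- lock: Steel lock barrel, fixed in the analyser's top: outer diameter 44 mm, bore 28 mm. Origin on its axis 54 mm below the rim; z up; x points along the green marks (open). The red marks (locked) lie 57 degrees (1.0 rad) counter-clockwise of x from above. Each colour has two bars, at opposite sides, 40 to 66 mm off the axis. The key's tip is 16 mm above this origin at the start, 3 mm when fully down.
- lock_rim (a point): Centre of the barrel's rim, 140 mm above the table, 30 mm above the white top. 38 mm below it inside, out of sight, the blade rests on a round core on a light spring: pressed down anywhere but at the slot, the key gives at most 8 mm (4 N at first, 7.5 N at the end) and springs back when let go.
- lock_slot (a point): A point on the lock's axis, at the start level of the hidden core's top (38 mm below the rim). The core has one slot, 17 to 34 degrees from the red marks, to either side, unknown; it takes the blade within some 6 degrees. If the key is held 5 mm down while turned, at the slot the core springs up round the blade and the push on the key vanishes; it can then be pushed fully down (13 mm) and stays.
- analyser: White bench analyser, fixed, 300 x 460 mm, top at 110 mm; origin under its centre on the table, x away from the robot at yaw 0. The lock is in the middle of the top. A raised white hood (260 x 110 mm, top 159 mm above the table) runs along its +y side, its near face 110 mm from the lock's axis; a blue pad (130 x 120 mm, 6 mm high) is centred at x 60, y -150 mm.
- vial_a: Glass vial with a blue cap, 22 mm in diameter, 70 mm tall, standing on the blue pad; origin at its underside. Leave alone.
- vial_b: Glass vial with a green cap, the same size, on the blue pad; origin at its underside. Leave alone.
- reagent: Amber bottle, 66 mm in diameter, 150 mm tall, on the bench right of the analyser (-y); origin at its underside. Leave alone.
- beaker: Glass beaker, 70 mm in diameter, 90 mm tall, on the bench left of the analyser (+y); origin at its underside. Leave alone.
Mind the look-alikes: they are no part of the job. Leave any blue look-alike of the key alone.

How it is judged:
By the outcome, as a careful person would: the job done as asked, in the order asked, and still so for the second after the job is handed in, with the robot touching nothing.
It also fails if it takes over 58 s, if anything falls off the work surface, if the arm or the gripper's body presses on something with over 40 N, if the wrist force passes 120 N, or if a joint passes its speed limit or range.

### The arm

A 6-joint arm with a two-finger parallel gripper is mounted at the origin on the work surface. World frame = base frame: x ahead of the robot, y to its left, z up, the work surface at z = 0. Lengths are in m, angles in rad, forces in N, time in s.
With the tool pointing down it reaches from about 0.3 to 0.875 m from the base axis. Payload 6.4 kg.
Tool frame: the origin (TCP) lies midway between the tips of the shut fingers; the grasp point (between the pads) lies 19 mm behind it; y points along the fingers, x is the direction in which the jaws open and shut, and the axes are right-handed (so a half turn about y gives the same grasp; the last joint's range is limited). The gripper opens to 85 mm and grips with 20 to 120 N. Pads are 22 mm wide; open, the fingers measure 114 mm over their backs; the gripper's body (76 mm by 85 mm) begins 54 mm behind the grasp point. The pads swing forward as they close: fully open they stand 13 mm farther back than shut.
Start: joints at [1.104, 0.181, 1.607, -0, 1.354, -0.206], TCP at [0.148, 0.556, 0.192] pointing down, gripper open.
Joint ranges: [-2.99, 2.99], [-0.89, 2.07], [0.3, 2.58], [-1.14, 4.28], [0, 2.63], [-3.12, 3.12]. Speed limits (rad/s): [2.57, 2.57, 3.01, 3.14, 3.14, 3.14].

### API

Orientations are given as a unit quaternion [w, x, y, z].
In Python, from bench import ctrl gives the robot as it stands.
- The arm moves only by the tool step_arm, never from a script. Its argument "commands" is a list of rows, each a list of 7 numbers: the turn, a rotation vector about the tool's x, y, z in units of 6 degrees (1.0 is 6 degrees), then the shift along the tool's x, y, z in units of 30 mm (1.0 is 30 mm), then the opening, from 0 (shut) to 1 (fully open). A call has 1 to 10 rows; each row shifts and turns the commanded pose from where the row before left it, along the tool's axes as they then stand; what a row does not reach is not made up. A row lasts 1/10 s, in which the tool goes at most 50 mm and 8.59 degrees, less where a joint would pass 70% of its speed; a pose out of reach is approached as far as the arm can. A call with a number of a shift or a turn outside -1 to 1 is refused whole. A call with a gripper value outside its range is refused whole. The fingers move at their own pace and stop on an object; the grip force is fixed at half the most. Time passes only in rows, so rows that do not move let the fingers close. It gives the time, the measured TCP pose, the force and the opening at its end, in the units of the state.
- ctrl.get_obs(): the state, without advancing time (a new reading comes with each control period).
- ctrl.camera(name): name is "scene" or "top"; returns (picture, depth): 384x512x3 uint8, blue, green, red; 384x512 float32, m along the optical axis (not along the pixel's ray), 0 where there is no reading.
- ctrl.get_calibration(name): a dict with "intrinsics" (3x3 intrinsics, pixels), "D" ([k1, k2, p1, p2, k3] as OpenCV has them; the pictures are not rectified), "R" (3x3) and "t" (3): a world point X has camera coordinates R X + t. Camera axes: x right, y down, z forward; pixel columns grow to the right and rows downward; lengths in m; the calibration is good to about 2 mm. A picture is of the moment at which its call begins. get_calibration takes no time and is no camera call.
- ctrl.hand_in(): hands the job in, once; it reports no verdict.
Trained networks look in the newest picture that a camera, given by its name, has taken for a name from the list of things; names that differ only in an ending like _2 or _b are one class to them, and where a whole thing is asked for, a point or a joint stands for the part that bears it (a point fixed in the world has none). Each returns a list of dicts, best first, with "p" (0 to 1); they miss things now and then, are a little off and sometimes report something else, mostly with a low value. They report only what shows in the picture. A call takes as long as a camera call. They do not tell look-alikes from the thing itself.
- ctrl.boxes_of(thing, camera): "point" ([x, y, z] in m, in the coordinates of the camera as it stood for that picture, good to about 4 mm: the middle of the surface that is visible of it).
- ctrl.silhouettes(thing, camera): "pixels" (384x512 bool, what is visible of it).
The state is a dict: "time_s": time; "q": joint angles; "dq": joint speeds; "joint_efforts": joint torques, N m; "eef_pos": TCP position; "eef_rot": TCP orientation; "wrist_force": force on the tool from outside, world axes, zero at the start; "torque": the same for the moment, N m; "opening": opening from 0.0 (shut) to 1.0 (fully open).
Only numpy, scipy, OpenCV 4.12 (cv2) and the standard library are available. Lean on these libraries where they do the work, as an engineer would, in place of code of your own. Each camera call takes 0.05 s, during which the arm holds its last target.

## Working session

There is one attempt and no reset: what is moved stays moved. The work goes in short steps, Python scripts to look and compute and a tool call to move; the robot and the scene stay as the last step left them, time stands still between calls to the robot, and variables do not carry over. Pictures are saved under pics/ and viewed, and the job is handed in when it is done.

Besides the shell and the picture viewer there is one more tool, called by a JSON object that holds its "op" and its "data", one argument or row to a line. step_arm: Moves the arm, as the interface text tells. Its arguments: {"type":"object","properties":{"commands":{"type":"array"}},"required":["commands"]}

```bash
ls; mkdir -p pics; cat > h.py <<'E'
import numpy as np,cv2
from bench import ctrl
E
python3 - <<'E'
from h import *
o=ctrl.get_obs();print(o)
for n in("scene","top"):
    im,d=ctrl.camera(n);cv2.imwrite(f"pics/{n}0.png",im);np.save(f"{n}0.npy",d)
    c=ctrl.get_calibration(n);print(n,c)
    for t in("key","key_handle","key_collar","lock","lock_rim"):
        try:
            for b in ctrl.boxes_of(t,n)[:3]:
                print(t,b['p'],np.array(c['R']).T@(np.array(b['point'])-c['t']))
        except Exception as e:print(t,e)
E
```

```text
pics
{'time_s': 0.0, 'q': array([ 1.10369132e+00,  1.81549410e-01,  1.60802415e+00, -1.36338310e-05,
        1.35382647e+00, -2.06303573e-01]), 'dq': array([ 0.00038945, -0.00040166, -0.00150275,  0.00121789, -0.00094882,
       -0.00099489]), 'joint_efforts': array([ 2.51001045e-03, -4.44848907e+01, -3.51355219e+01,  4.57460067e-05,
        8.70056654e-03,  2.16263163e-05]), 'eef_pos': array([0.14796179, 0.55497419, 0.19097173]), 'eef_rot': array([-0.56048837,  0.56105124,  0.43016614, -0.43131356]), 'wrist_force': array([-0.24211546,  1.01438867, -0.05963144]), 'torque': array([ 0.01044492, -0.03162389, -0.02387094]), 'opening': 1.0016774203317151}
scene {'intrinsics': array([[450.96258091,   0.        , 258.33857524],
       [  0.        , 450.96258091, 188.26210939],
       [  0.        ,   0.        ,   1.        ]]), 'D': array([0.00925116, 0.        , 0.        , 0.        , 0.        ]), 'R': array([[-0.81969066,  0.57277056,  0.00641169],
       [ 0.29598266,  0.43311036, -0.85135755],
       [-0.49040951, -0.69595209, -0.52454667]]), 't': array([ 0.51211503, -0.05153269,  1
[... 657 characters left out ...]
     ,   1.        ]]), 'D': array([-0.11186017,  0.        ,  0.        ,  0.        ,  0.        ]), 'R': array([[-0.00360121, -0.9999538 , -0.00891227],
       [-0.99363371,  0.00458171, -0.11256581],
       [ 0.11260144,  0.00845016, -0.9936043 ]]), 't': array([0.01276746, 0.61650101, 1.30686502])}
key 0.52 [ 0.82518856 -0.03757344  0.08611571]
key 0.24 [ 0.662137   -0.14968024  0.16340286]
key_handle 0.7 [0.59170601 0.02842132 0.15894872]
key_handle 0.47 [ 0.53953532 -0.54178083  0.09877105]
key_collar 0.62 [0.58957983 0.02466083 0.15535455]
key_collar 0.43 [ 0.81898038 -0.03406555  0.0877568 ]
lock 0.69 [0.57857888 0.02387037 0.11384366]
lock_rim 0.73 [0.58097909 0.02028542 0.11116651]
```

View pics/scene0.png

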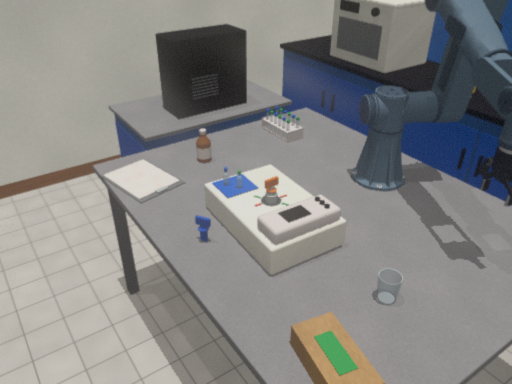

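View pics/top0.png

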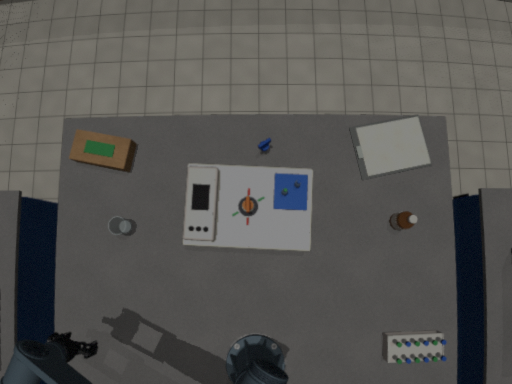

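```bash
python3 - <<'E'
import cv2
a=cv2.imread("pics/top0.png")[110:310,120:380];cv2.imwrite("pics/topz.png",cv2.resize(a,None,fx=3,fy=3,interpolation=cv2.INTER_CUBIC))
a=cv2.imread("pics/scene0.png")[100:300,140:400];cv2.imwrite("pics/scz.png",cv2.resize(a,None,fx=3,fy=3,interpolation=cv2.INTER_CUBIC))
E
```

```text
(no output)
```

View pics/topz.png

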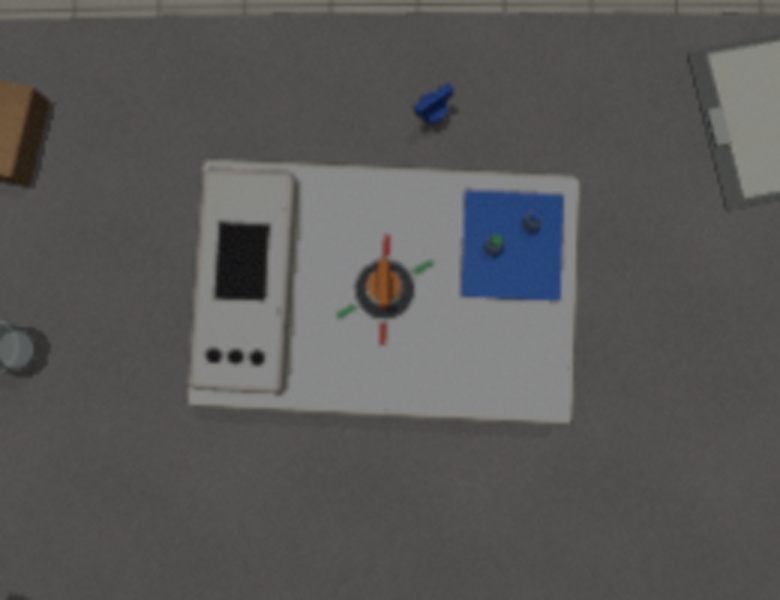

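View pics/scz.png

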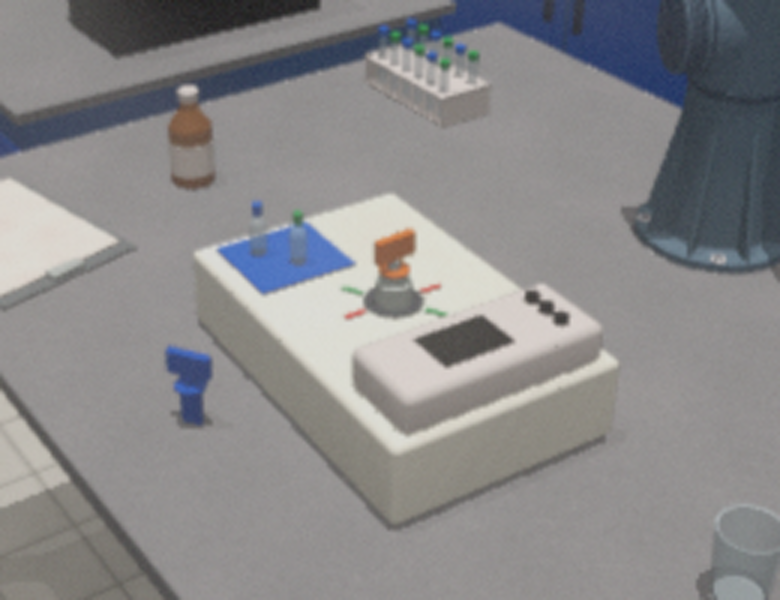

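The pictures show the orange key at top px (248,206), red bars nearly along world x, and green bars diagonal. The blue look-alike stands apart at top px (264,145). Next I measure the axis and angles.

```bash
cat >> h.py <<'E'
def ray(n,uv,z):
    c=ctrl.get_calibration(n);R=np.array(c['R']);t=np.array(c['t'])
    p=cv2.undistortPoints(np.float64(uv).reshape(-1,1,2),c['intrinsics'],c['D']).reshape(-1,2)
    d=np.c_[p,np.ones(len(p))]@R;o=-R.T@t
    s=(z-o[2])/d[:,2];return o+d*s[:,None]
def blobs(n,im,box,lo,hi,minA=4,S=90,V=50):
    h=cv2.cvtColor(im,cv2.COLOR_BGR2HSV);m=((h[...,0]>=lo)&(h[...,0]<=hi)&(h[...,1]>S)&(h[...,2]>V)).astype(np.uint8)
    M=np.zeros_like(m);x0,y0,x1,y1=box;M[y0:y1,x0:x1]=m[y0:y1,x0:x1]
    k,l,st,c=cv2.connectedComponentsWithStats(M)
    return [(c[i],st[i,4],np.argwhere(l==i)[:,::-1]) for i in range(1,k) if st[i,4]>=minA]
def ang(P):
    P=P[:,:2]-P[:,:2].mean(0);w,v=np.linalg.eigh(P.T@P);return np.degrees(np.arctan2(v[1,1],v[0,1]))%180
E
python3 - <<'E'
from h import *
for n,box in(("top",(225,180,272,232)),("scene",(245,165,300,212))):
    im=cv2.imread(f"pics/{n}0.png")
    for nm,lo,hi in(("red",0,6),("orange",7,20),("green",45,85)):
        for c,A,px in blobs(n,im,box,lo,hi,S=80):
            z=0.19 if nm=="orange" else .11
            P=ray(n,px,z);print(n,nm,c.round(1),A,P.mean(0).round(4),ang(P).round(1), 'ext',np.ptp(px,axis=0))
    print()
d=np.load("top0.npy");c=ctrl.get_calibration("top");print(d[196:216,248],d[206,238:260])
E
```

```text
top red [248.5 191.8] 13 [0.6409 0.0216 0.11  ] 177.7 ext [1 6]
top red [247.4 220.6] 12 [0.5373 0.0256 0.11  ] 175.5 ext [1 6]
top orange [247.4 204.2] 128 [0.5878 0.0238 0.19  ] 2.0 ext [11 16]
top green [260.2 198.8] 5 [ 0.6153 -0.0204  0.11  ] 121.0 ext [3 2]
top green [235.  213.2] 5 [0.5639 0.0699 0.11  ] 117.0 ext [4 2]

scene red [283.  195.6] 5 [0.5381 0.0277 0.11  ] 176.0 ext [4 1]
scene red [257.8 204.2] 8 [0.6438 0.0225 0.11  ] 178.4 ext [5 2]
scene orange [270.9 183.9] 146 [0.6056 0.0443 0.19  ] 47.1 ext [12 16]

[1.1767828 1.1811112 1.1792082 1.1759205 1.1742213 1.1717874 1.1738958
 1.1717383 1.1703548 1.1748668 1.1715183 1.1744975 1.1735954 1.176612
 1.171345  1.1700906 1.259317  1.2550049 1.2545855 1.2582994] [1.2674314 1.2637006 1.26288   1.2602752 1.2325155 1.2167882 1.2138082
 1.2148288 1.1702505 1.1704987 1.1715183 1.2174221 1.2173675 1.2135645
 1.2186148 1.2363514 1.2593639 1.2583668 1.258206  1.2584578 1.2658148
 1.2629176]
```

```bash
python3 - <<'E'
from h import *
from scipy.spatial.transform import Rotation as Ro
o=ctrl.get_obs();q=o['eef_rot'];print(Ro.from_quat(np.r_[q[1:],q[0]]).as_matrix().round(3))
def cloud(n):
    d=np.load(f"{n}0.npy");c=ctrl.get_calibration(n);v,u=np.mgrid[:384,:512]
    p=cv2.undistortPoints(np.float64(np.c_[u.ravel(),v.ravel()]).reshape(-1,1,2),c['intrinsics'],c['D']).reshape(-1,2)
    z=d.ravel();X=(np.c_[p,np.ones(len(p))]*z[:,None]-c['t'])@np.array(c['R']);X[z==0]=np.nan;return X.reshape(384,512,3)
T=cloud("top");S=cloud("scene")
for n,C,box in(("top",T,(225,180,272,232)),("scene",S,(245,165,300,212))):
    x0,y0,x1,y1=box;P=C[y0:y1,x0:x1].reshape(-1,3)
    m=(P[:,2]>.175)&(np.hypot(P[:,0]-.5895,P[:,1]-.0243)<.05);Q=P[m]
    print(n,m.sum(),Q.mean(0),ang(Q),"z pct",np.percentile(Q[:,2],[5,50,95,100]),Q[:,:2].min(0),Q[:,:2].max(0))
    t=P[(abs(np.hypot(P[:,0]-.5895,P[:,1]-.0243)-.08)<.01)];print("top z",np.median(t[:,2]))
# minAreaRect on orange pix of top
im=cv2.imread("pics/top0.png")
# analyser white outline
h=cv2.cvtColor(im,cv2.COLOR_BGR2HSV)
P=T.reshape(-1,3);m=(abs(P[:,2]-.11)<.02)&(P[:,0]>.35)&(P[:,0]<.85)&(abs(P[:,1])<.35)
r=cv2.minAreaRect(np.float32(P[m][:,:2]));print(r)
E
```

```text
[[ 0.258  0.    -0.966]
 [ 0.966 -0.     0.258]
 [-0.    -1.    -0.   ]]
top 48 [0.5889482  0.0249282  0.20075945] 179.88491070192288 z pct [0.19613589 0.20077412 0.20435239 0.20563896] [0.56383258 0.02152574] [0.61407425 0.0284332 ]
top z 0.11000283353834797
scene 104 [0.59219821 0.02969696 0.18855643] 0.751031987970805 z pct [0.1767292  0.18906425 0.19874867 0.20021559] [0.56283528 0.01874902] [0.61873153 0.03630152]
top z 0.10752025538902953
((0.6430537700653076, 0.02114233374595642), (0.45850276947021484, 0.4085380434989929), 86.96859741210938)
```

The handle top measures z 0.200 and the key axis is (0.589, 0.0245). The handle is at about +0.7°, red at -2.6° and green at -60°. I'll go above it now.

{"op": "step_arm", "data": {
  "commands": [
    [0,-0.87,0,0,-0.9,0,1],
    [0,-0.87,0,0,-0.9,0,1],
    [0,-0.87,0,0,-0.9,0,1],
    [0,0,0,-0.89,0,-0.72,1],
    [0,0,0,-0.89,0,-0.72,1],
    [0,0,0,-0.89,0,-0.72,1],
    [0,0,0,-0.89,0,-0.72,1],
    [0,0,0,-0.89,0,-0.72,1],
    [0,0,0,-0.89,0,-0.72,1],
    [0,0,0,-0.89,0,-0.72,1]
  ]
}}

```text
time_s: 1.6
eef_pos: [0.3025, 0.3695, 0.2731]
eef_rot: [-0.497, 0.497, 0.503, -0.503]
wrist_force: [0.2, 0.3, -1.2]
opening: 1.003
```

{"op": "step_arm", "data": {
  "commands": [
    [0,0,0,-0.89,0,-0.72,1],
    [0,0,0,-0.89,0,-0.72,1],
    [0,0,0,-0.89,0,-0.72,1],
    [0,0,0,-0.89,0,-0.72,1],
    [0,0,0,-0.89,0,-0.72,1],
    [0,0,0,-0.89,0,-0.72,1],
    [0,0,0,-0.89,0,-0.72,1],
    [0,0,0,-0.89,0,-0.72,0.7],
    [0,0,0,-0.89,0,-0.72,0.6],
    [0,0,0,0,0,0,0.6]
  ]
}}

```text
time_s: 2.6
eef_pos: [0.5012, 0.1296, 0.2727]
eef_rot: [0.498, -0.498, -0.502, 0.502]
wrist_force: [-0.4, 0.2, 0.4]
opening: 0.602
```

```bash
cat >> h.py <<'E'
from scipy.spatial.transform import Rotation as Ro
def st():
    o=ctrl.get_obs();q=o['eef_rot'];M=Ro.from_quat(np.r_[q[1:],q[0]]).as_matrix()
    print("t",o['time_s'],"p",o['eef_pos'].round(4),"jaw",np.degrees(np.arctan2(M[1,0],M[0,0])).round(2),"ydown",M[:,1].round(4),"F",o['wrist_force'].round(2),"T",o['torque'].round(3),"op",round(o['opening'],3),"q6",o['q'][5].round(3))
    return o,M
E
python3 - <<'E'
from h import *
o,M=st()
print("units to go",(M.T@(np.array([.589,.0245,.167])-o['eef_pos'])/.03).round(2))
E
```

```text
t 2.6 p [0.5012 0.1296 0.2727] jaw 90.48 ydown [ 5.0e-04 -1.1e-03 -1.0e+00] F [-0.43  0.21  0.42] T [-0.002  0.02  -0.015] op 0.602 q6 -1.555
units to go [-3.53  3.53 -2.9 ]
```

{"op": "step_arm", "data": {
  "commands": [
    [0,0,0,-0.88,0,-0.73,0.6],
    [0,0,0,-0.88,0,-0.73,0.6],
    [0,0,0,-0.88,0,-0.72,0.6],
    [0,0,0,-0.89,0,-0.72,0.6],
    [0,0,0,0,0,0,0.6],
    [0,0,0,0,0,0,0.6]
  ]
}}

```text
time_s: 3.2
eef_pos: [0.5872, 0.0281, 0.2725]
eef_rot: [0.498, -0.497, -0.503, 0.503]
wrist_force: [0.4, 0.8, -0.5]
opening: 0.596
```

```bash
python3 - <<'E'
from h import *
im,d=ctrl.camera("scene");cv2.imwrite("pics/s1.png",cv2.resize(im[60:260,150:410],None,fx=3,fy=3,interpolation=cv2.INTER_CUBIC))
o,M=st()
print("units to go",(M.T@(np.array([.589,.0245,.167])-o['eef_pos'])/.03).round(2))
E
```

```text
t 3.25 p [0.5869 0.0288 0.2727] jaw 90.73 ydown [-8.e-04  6.e-04 -1.e+00] F [-0.27  0.26  0.06] T [-0.038  0.01  -0.011] op 0.598 q6 -1.737
units to go [-0.15  3.52 -0.07]
```

View pics/s1.png

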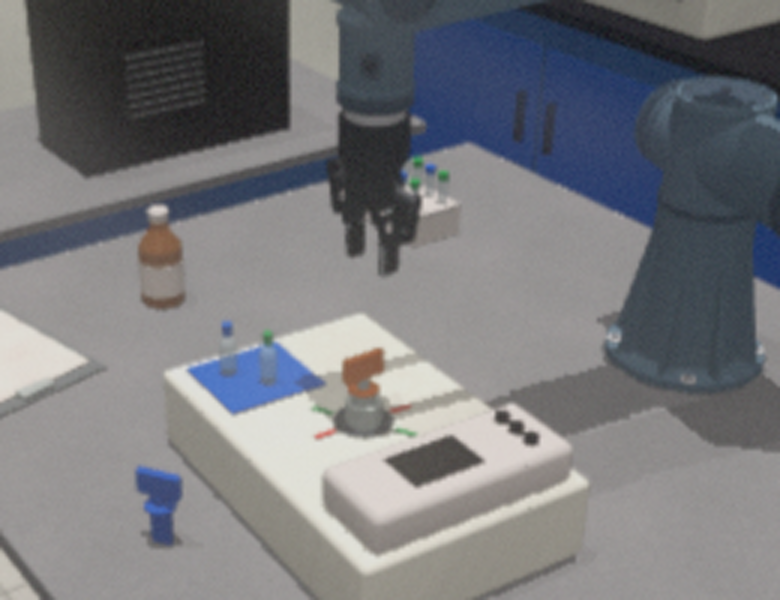

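The gripper hangs open over the orange key, with nothing in the way. I'm descending with a small correction.

{"op": "step_arm", "data": {
  "commands": [
    [0,0,0,-0.15,0.5,-0.07,0.6],
    [0,0,0,0,0.8,0,0.6],
    [0,0,0,0,0.8,0,0.6],
    [0,0,0,0,0.7,0,0.6],
    [0,0,0,0,0.5,0,0.6],
    [0,0,0,0,0.22,0,0.6],
    [0,0,0,0,0,0,0.6],
    [0,0,0,0,0,0,0.6]
  ]
}}

```text
time_s: 4.05
eef_pos: [0.5902, 0.0235, 0.1682]
eef_rot: [-0.496, 0.497, 0.503, -0.503]
wrist_force: [-0.6, 0.2, 0.5]
opening: 0.599
```

```bash
python3 - <<'E'
from h import *
o,M=st()
print("units to go",(M.T@(np.array([.589,.0245,.167])-o['eef_pos'])/.03).round(2))
im,d=ctrl.camera("scene");cv2.imwrite("pics/s2.png",cv2.resize(im[100:250,180:380],None,fx=4,fy=4,interpolation=cv2.INTER_CUBIC))
E
```

```text
t 4.05 p [0.5902 0.0235 0.1682] jaw 90.73 ydown [ 1.4e-03 -3.0e-04 -1.0e+00] F [-0.56  0.17  0.52] T [ 0.    -0.034  0.029] op 0.599 q6 -1.745
units to go [0.03 0.04 0.04]
```

View pics/s2.png

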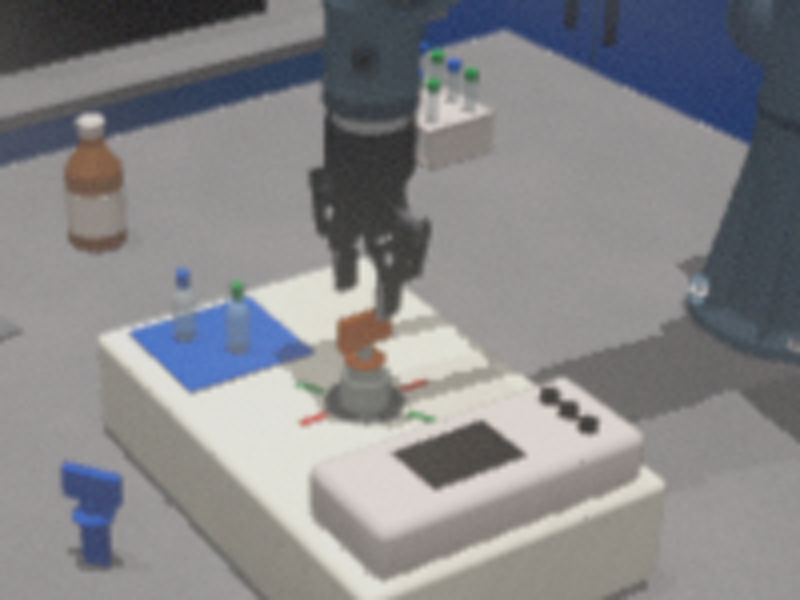

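```bash
python3 - <<'E'
from h import *
c=ctrl.get_calibration("scene")
o,M=st()
P=[[.589,.0245,.2],[.589,.0245,.153],[.589,.0495,.176],[.589,-.0005,.176],o['eef_pos'],[.589,.0245,.14]]
p=cv2.projectPoints(np.float64(P),cv2.Rodrigues(c['R'])[0],c['t'],c['intrinsics'],c['D'])[0].reshape(-1,2)
print((p-[180,100])*4)
im,d=ctrl.camera("scene");cv2.imwrite("pics/s3.png",cv2.resize(im[100:250,180:380],None,fx=4,fy=4,interpolation=cv2.INTER_CUBIC))
v,u=np.mgrid[:384,:512]
p=cv2.undistortPoints(np.float64(np.c_[u.ravel(),v.ravel()]).reshape(-1,1,2),c['intrinsics'],c['D']).reshape(-1,2)
X=((np.c_[p,np.ones(len(p))]*d.ravel()[:,None]-c['t'])@np.array(c['R'])).reshape(384,512,3)
for v_,u_ in((178,276),(175,276),(170,266),(168,266),(182,270),(185,270),(190,271)):print(u_,v_,im[v_,u_],X[v_,u_].round(3))
E
```

```text
t 4.1 p [0.5905 0.0234 0.1685] jaw 90.72 ydown [ 2.1e-03 -3.0e-04 -1.0e+00] F [-0.32  0.16  0.18] T [0.023 0.014 0.013] op 0.604 q6 -1.744
[[365.89358577 309.65945132]
 [364.71229444 356.70306378]
 [382.7863974  346.43694563]
 [348.17480231 321.58181116]
 [363.00196681 341.284765  ]
 [364.39224289 369.45320437]]
276 178 [84 87 87] [0.599 0.063 0.22 ]
276 175 [72 76 77] [0.598 0.06  0.229]
266 170 [67 69 71] [0.596 0.002 0.221]
266 168 [69 71 69] [ 0.593 -0.003  0.225]
270 182 [ 70  93 132] [0.599 0.03  0.188]
270 185 [ 78  96 134] [0.595 0.025 0.172]
271 190 [ 84 106 148] [0.593 0.028 0.153]
```

View pics/s3.png

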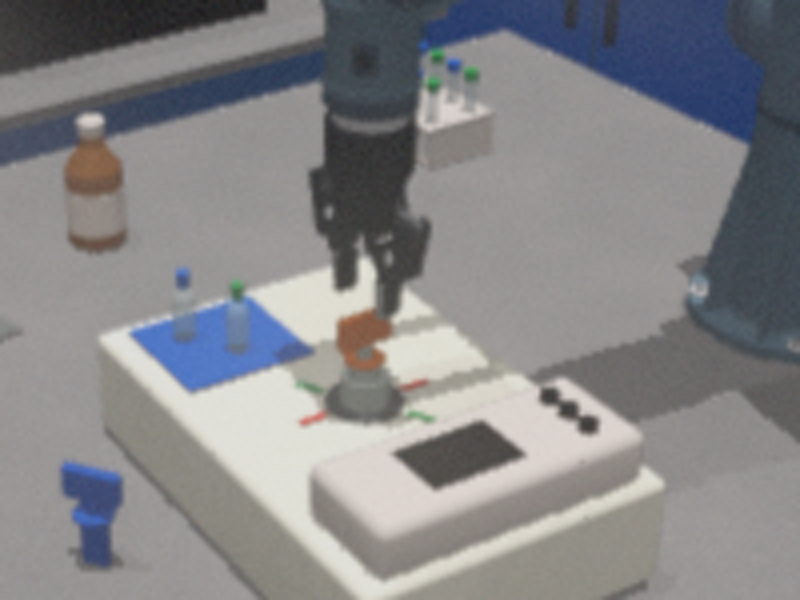

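```bash
python3 - <<'E'
from h import *
for n in("scene","top"):
    im,d=ctrl.camera(n);c=ctrl.get_calibration(n)
    cv2.imwrite(f"pics/z_{n}.png",cv2.resize(im[150:210,240:310] if n=="scene" else im[150:250,190:310],None,fx=10 if n=="scene" else 6,fy=10 if n=="scene" else 6,interpolation=cv2.INTER_NEAREST))
    v,u=np.mgrid[:384,:512]
    p=cv2.undistortPoints(np.float64(np.c_[u.ravel(),v.ravel()]).reshape(-1,1,2),c['intrinsics'],c['D']).reshape(-1,2)
    X=((np.c_[p,np.ones(len(p))]*d.ravel()[:,None]-c['t'])@np.array(c['R'])).reshape(384,512,3)
    if n=="scene":
        for r in range(164,192):
            print(r,[f"{X[r,k,2]*1000:.0f}{'o' if int(im[r,k,2])-int(im[r,k,0])>35 else 'd' if im[r,k].max()<100 else '.'}" for k in range(262,284)])
E
```

```text
164 ['-3.', '243.', '245d', '243d', '242d', '240d', '241d', '240.', '-1.', '-6.', '-6.', '266d', '267d', '269d', '1.', '-3.', '277d', '281d', '285d', '283d', '284d', '278d']
165 ['-4.', '241.', '244d', '237d', '238d', '236d', '237d', '236.', '105.', '112.', '0.', '266.', '265d', '266d', '270.', '-2.', '276d', '279d', '279d', '279d', '277d', '268d']
166 ['-4.', '233.', '238d', '238d', '233d', '230d', '233d', '229.', '107.', '108.', '107.', '105.', '263d', '265d', '266d', '-3d', '272d', '275d', '277d', '274d', '266d', '264d']
167 ['106.', '228.', '236d', '231d', '230d', '227d', '226d', '226.', '104.', '100.', '105.', '107.', '258d', '261d', '263d', '261d', '267d', '271d', '271d', '266d', '268d', '263d']
168 ['105.', '228.', '230d', '231d', '228d', '225d', '222d', '221.', '104.', '105.', '106.', '108.', '254.', '256d', '257d', '262d', '266d', '268d', '267d', '263d', '266d', '262d']
169 ['109.', '223.', '223d', '223d', '226d', '220d', '221d', '219.', '104.', '107.', '107.', '111.', '253.', '253d', '257d', '259d', '260d', '263d', '263d', '972d', '260d', '258.']
170 ['105.', '220.', '222d'
[... 3247 characters left out ...]
05.', '169o', '168o', '167o', '156o', '160.', '160.', '160.', '161.', '154o', '152o', '155o', '106.', '112.', '110.', '110.', '107.', '110.', '109.', '105.']
189 ['972.', '108.', '107.', '110.', '972o', '152o', '151o', '156o', '155.', '156.', '159.', '156o', '157o', '156o', '155.', '111.', '108.', '111.', '108.', '105.', '107.', '105.']
190 ['108.', '108.', '108.', '106.', '153o', '156o', '157o', '154o', '156o', '157o', '156o', '154o', '155o', '156o', '153.', '108.', '106.', '102.', '107.', '108.', '107.', '105.']
191 ['106.', '107.', '108.', '108.', '108.', '155o', '153o', '158o', '154o', '153o', '156o', '156o', '158o', '155.', '106.', '110.', '110.', '107.', '103.', '103.', '107.', '106.']
```

View pics/z_scene.png

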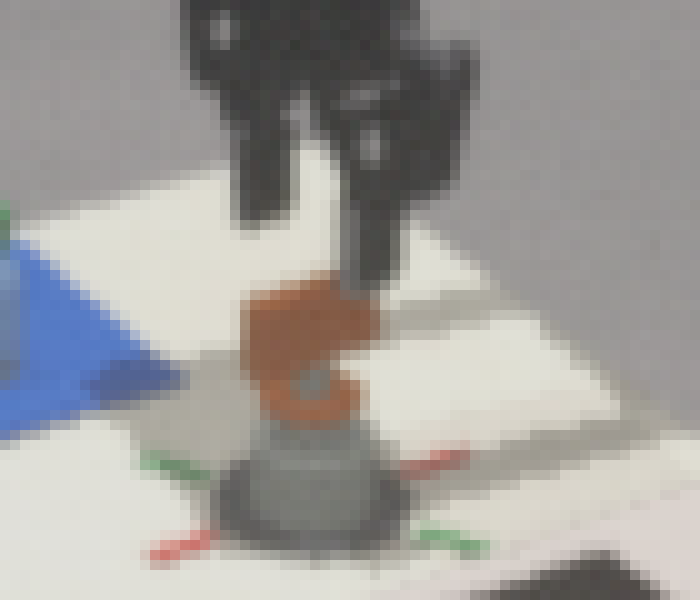

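View pics/z_top.png

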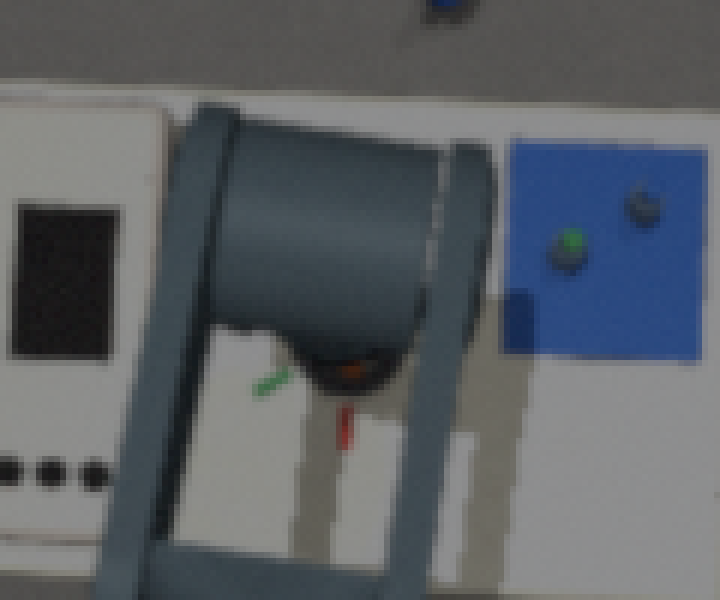

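The fingertips show at z≈0.21, about 35 mm above where the reported TCP puts them. I'll raise and shut the fingers to check this.

{"op": "step_arm", "data": {
  "commands": [
    [0,0,0,0,-0.8,0,0.6],
    [0,0,0,0,-0.8,0,0],
    [0,0,0,0,0,0,0],
    [0,0,0,0,0,0,0],
    [0,0,0,0,0,0,0],
    [0,0,0,0,0,0,0],
    [0,0,0,0,0,0,0]
  ]
}}

```text
time_s: 4.95
eef_pos: [0.5891, 0.0235, 0.2143]
eef_rot: [0.497, -0.496, -0.503, 0.503]
wrist_force: [-0.7, 0.2, 1.2]
opening: -0.001
```

```bash
cat >> h.py <<'E'
def cloud(n):
    im,d=ctrl.camera(n);c=ctrl.get_calibration(n);v,u=np.mgrid[:384,:512]
    p=cv2.undistortPoints(np.float64(np.c_[u.ravel(),v.ravel()]).reshape(-1,1,2),c['intrinsics'],c['D']).reshape(-1,2)
    z=d.ravel();X=(np.c_[p,np.ones(len(p))]*z[:,None]-c['t'])@np.array(c['R']);X[z==0]=np.nan;return im,X.reshape(384,512,3)
E
python3 - <<'E'
from h import *
o,M=st()
im,X=cloud("scene");cv2.imwrite("pics/s4.png",cv2.resize(im[130:210,230:330],None,fx=8,fy=8,interpolation=cv2.INTER_NEAREST))
m=(im.max(2)<105)&(X[...,2]>.19)&(X[...,2]<.4)&(np.hypot(X[...,0]-.59,X[...,1]-.025)<.06)
P=X[m];i=np.argsort(P[:,2])[:15];print(P[i].round(3))
E
```

```text
t 4.95 p [0.5891 0.0235 0.2143] jaw 90.72 ydown [-1.6e-03  2.0e-04 -1.0e+00] F [-0.65  0.15  1.17] T [-0.093  0.028  0.022] op -0.001 q6 -1.745
[[0.595 0.034 0.258]
 [0.599 0.022 0.261]
 [0.59  0.037 0.262]
 [0.596 0.035 0.262]
 [0.593 0.037 0.262]
 [0.6   0.035 0.263]
 [0.589 0.036 0.265]
 [0.597 0.031 0.265]
 [0.601 0.03  0.265]
 [0.6   0.023 0.266]
 [0.588 0.041 0.267]
 [0.595 0.039 0.267]
 [0.598 0.037 0.268]
 [0.587 0.038 0.269]
 [0.598 0.031 0.269]]
```

View pics/s4.png

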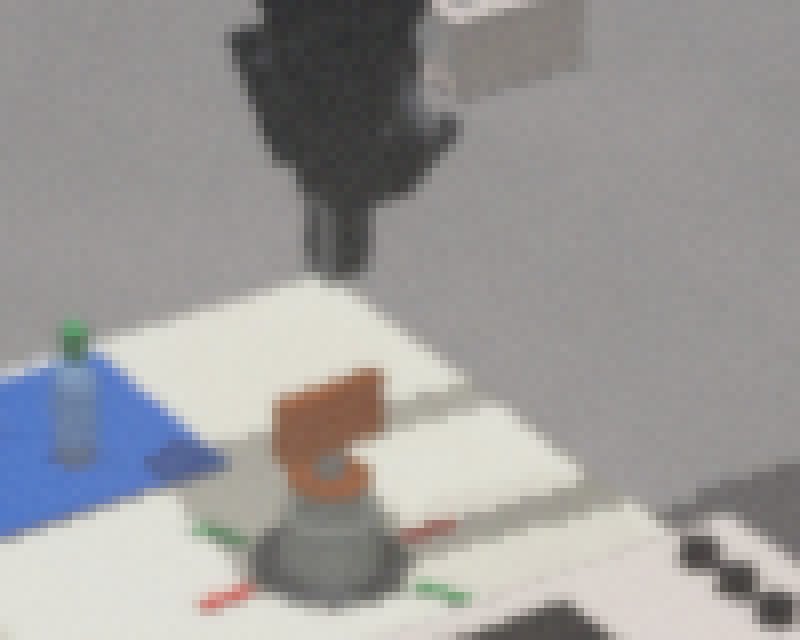

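```bash
python3 - <<'E'
from h import *
c=ctrl.get_calibration("scene")
for uv in((272.2,163.5),(270,164),(275,164)):
  for z in(.205,.214,.25,.255,.26): print(uv,z,ray("scene",[uv],z).round(3))
im,X=cloud("scene")
for r in range(150,170): print(r,[tuple((X[r,k]*1000).round()) for k in (269,272,275)])
im,X=cloud("top");cv2.imwrite("pics/t4.png",cv2.resize(im[150:250,190:310],None,fx=6,fy=6,interpolation=cv2.INTER_NEAREST))
E
```

```text
(272.2, 163.5) 0.205 [[ 0.534 -0.046  0.205]]
(272.2, 163.5) 0.214 [[ 0.544 -0.033  0.214]]
(272.2, 163.5) 0.25 [[0.584 0.02  0.25 ]]
(272.2, 163.5) 0.255 [[0.589 0.027 0.255]]
(272.2, 163.5) 0.26 [[0.595 0.034 0.26 ]]
(270, 164) 0.205 [[ 0.542 -0.048  0.205]]
(270, 164) 0.214 [[ 0.552 -0.035  0.214]]
(270, 164) 0.25 [[0.592 0.018 0.25 ]]
(270, 164) 0.255 [[0.597 0.026 0.255]]
(270, 164) 0.26 [[0.603 0.033 0.26 ]]
(275, 164) 0.205 [[ 0.528 -0.038  0.205]]
(275, 164) 0.214 [[ 0.538 -0.025  0.214]]
(275, 164) 0.25 [[0.578 0.028 0.25 ]]
(275, 164) 0.255 [[0.584 0.035 0.255]]
(275, 164) 0.26 [[0.589 0.042 0.26 ]]
150 [(np.float64(600.0), np.float64(22.0), np.float64(306.0)), (np.float64(603.0), np.float64(42.0), np.float64(315.0)), (np.float64(584.0), np.float64(33.0), np.float64(306.0))]
151 [(np.float64(599.0), np.float64(20.0), np.float64(301.0)), (np.float64(602.0), np.float64(40.0), np.float64(311.0)), (np.float64(606.0), np.float64(62.0), np.float64(321.0))]
152 [(np.float64(597.0), np.float64(19.0), np.float64(297.0)), (np.float64(602.0), np.float64(42.0), np.float64(308.0)), (np.
[... 2420 characters left out ...]
-183.0), np.float64(106.0)), (np.float64(436.0), np.float64(-176.0), np.float64(106.0)), (np.float64(306.0), np.float64(-326.0), np.float64(-3.0))]
167 [(np.float64(454.0), np.float64(-172.0), np.float64(109.0)), (np.float64(440.0), np.float64(-170.0), np.float64(105.0)), (np.float64(315.0), np.float64(-314.0), np.float64(0.0))]
168 [(np.float64(460.0), np.float64(-163.0), np.float64(110.0)), (np.float64(445.0), np.float64(-164.0), np.float64(105.0)), (np.float64(432.0), np.float64(-161.0), np.float64(102.0))]
169 [(np.float64(463.0), np.float64(-159.0), np.float64(108.0)), (np.float64(449.0), np.float64(-159.0), np.float64(104.0)), (np.float64(444.0), np.float64(-146.0), np.float64(109.0))]
```

View pics/t4.png

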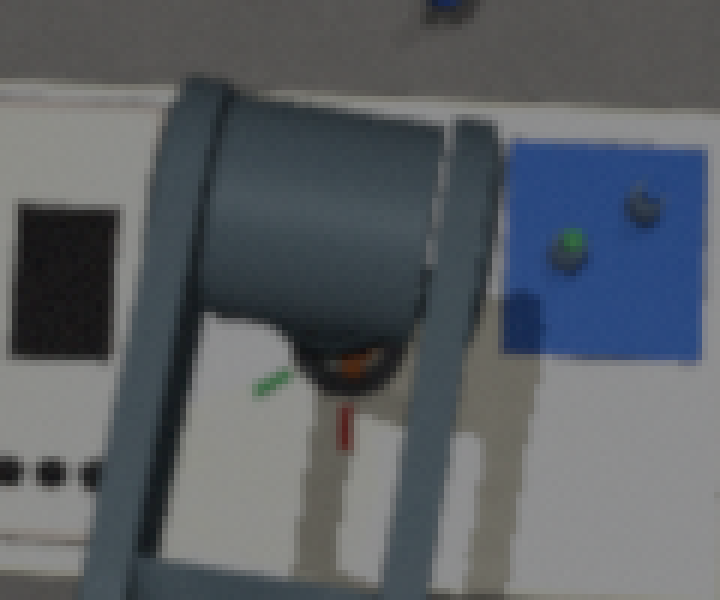

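The shut fingertips measure z≈0.252 against a reported 0.214. I'll test it by closing at the reported grasp height.

{"op": "step_arm", "data": {
  "commands": [
    [0,0,0,0.03,0,0,0.6],
    [0,0,0,0,0,0,0.6],
    [0,0,0,0,0,0,0.6],
    [0,0,0,0,0.8,0,0.6],
    [0,0,0,0,0.8,0,0.6],
    [0,0,0,0,0,0,0.3],
    [0,0,0,0,0,0,0],
    [0,0,0,0,0,0,0],
    [0,0,0,0,0,0,0],
    [0,0,0,0,0,0,0]
  ]
}}

```text
time_s: 6.1
eef_pos: [0.5903, 0.0242, 0.1685]
eef_rot: [-0.496, 0.497, 0.504, -0.503]
wrist_force: [-0.2, -0.2, 0.3]
opening: 0.004
```

```bash
python3 - <<'E'
from h import *
o,M=st()
im,X=cloud("scene");cv2.imwrite("pics/s5.png",cv2.resize(im[130:210,230:330],None,fx=8,fy=8,interpolation=cv2.INTER_NEAREST))
E
```

```text
t 6.1 p [0.5903 0.0242 0.1685] jaw 90.72 ydown [ 1.9e-03 -3.0e-04 -1.0e+00] F [-0.18 -0.17  0.28] T [-0.055  0.047 -0.031] op 0.004 q6 -1.743
```

View pics/s5.png

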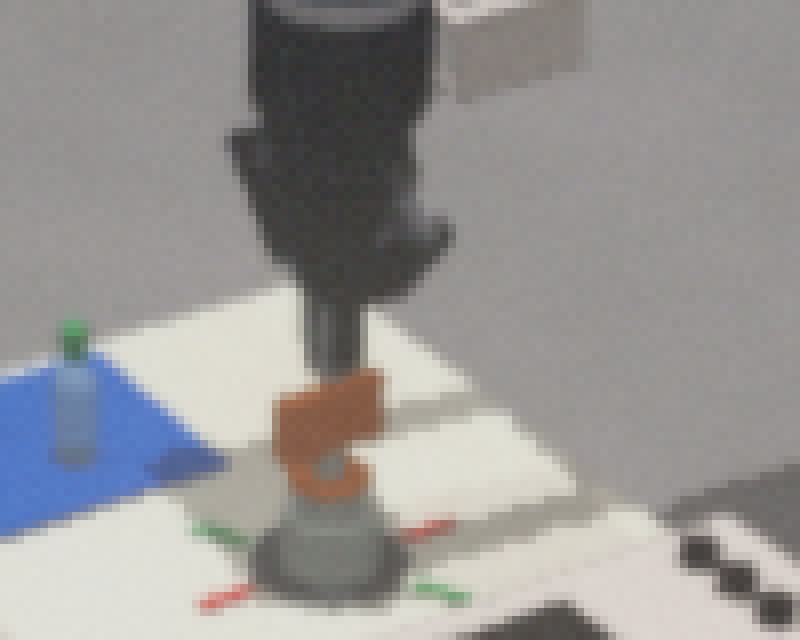

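Confirmed: the fingers shut fully at opening 0.004, just above the handle, so the real tips stand about 37 mm behind the reported TCP. I'll open, go down to a reported z of about 0.130, and check the picture before closing.

{"op": "step_arm", "data": {
  "commands": [
    [0,0,0,0,0,0.04,0.5],
    [0,0,0,0,0,0,0.5],
    [0,0,0,0,0,0,0.5],
    [0,0,0,0,0,0,0.5],
    [0,0,0,0,0.4,0,0.5],
    [0,0,0,0,0.4,0,0.5],
    [0,0,0,0,0.4,0,0.5],
    [0,0,0,0,0.07,0,0.5],
    [0,0,0,0,0,0,0.5]
  ]
}}

```text
time_s: 7.05
eef_pos: [0.5877, 0.0244, 0.1279]
eef_rot: [0.498, -0.496, -0.503, 0.504]
wrist_force: [0.3, 0.6, 0.5]
opening: 0.499
```

```bash
python3 - <<'E'
from h import *
o,M=st()
im,X=cloud("scene");cv2.imwrite("pics/s6.png",cv2.resize(im[130:210,230:330],None,fx=8,fy=8,interpolation=cv2.INTER_NEAREST))
for r in range(172,192):
  print(r,[f"{X[r,k,2]*1000:.0f}{'o' if int(im[r,k,2])-int(im[r,k,0])>35 else 'd' if im[r,k].max()<105 else '.'}" for k in range(262,284)])
E
```

```text
t 7.05 p [0.5877 0.0244 0.1279] jaw 90.71 ydown [-2.2e-03  4.0e-04 -1.0e+00] F [0.3  0.6  0.47] T [-0.053  0.007 -0.027] op 0.499 q6 -1.743
172 ['nan.', '212.', '215d', '215d', '212d', '212d', '210d', '210d', '107.', '238.', '235d', '237d', '239d', '238d', '236d', '233d', '238d', '249d', '254d', '255d', '254d', '254d']
173 ['105.', '112.', '211.', '212d', '208d', '210d', '206d', '207d', '203.', '105.', '234.', '236d', '236d', '236d', '235.', '232.', '230d', '247d', '244d', '252d', '249d', '246d']
174 ['108.', '108.', '106.', '202d', '204d', '204d', '205d', '202d', '204.', '107.', '229.', '233d', '233d', '233.', '229.', '108.', '240d', '241d', '246d', '245d', '244d', '244d']
175 ['107.', '107.', '107.', '204d', '202d', '204d', '201d', '197d', '198.', '104.', '105.', '225.', '228d', '228.', '103.', '110.', '236d', '239d', '240d', '240d', '239d', '240d']
176 ['107.', '108.', '108.', '197d', '201d', '197d', '195d', '192d', '193.', '107.', '112.', '221.', '223d', '224d', '197.', '199.', '233d', '238d', '238d', '236d', '236d', '227d']
177 ['106.', '110.', '109.', '192.', '194d', '192d', '1
[... 1959 characters left out ...]
07.', '168o', '168o', '168o', '152o', '158.', '162.', '163.', '162.', '172d', '177d', '174d', '178d', '176.', '174.', '106.', '106.', '107.', '107.', '110.']
189 ['107.', '107.', '106.', '108.', '154o', '151o', '156o', '157o', '154.', '157.', '160.', '154.', '172.', '172.', '169.', '170.', '106.', '112.', '109.', '109.', '110.', '108.']
190 ['108.', '109.', '103.', '109.', '154o', '157o', '154o', '152o', '156o', '154o', '152o', '156o', '152o', '170o', '156.', '108.', '105.', '113.', '103.', '107.', '107.', '110.']
191 ['108.', '105.', '107.', '110.', '108.', '153o', '154o', '153o', '155o', '157o', '155o', '157o', '156o', '153.', '106.', '108.', '108.', '108.', '110.', '109.', '106.', '109.']
```

View pics/s6.png

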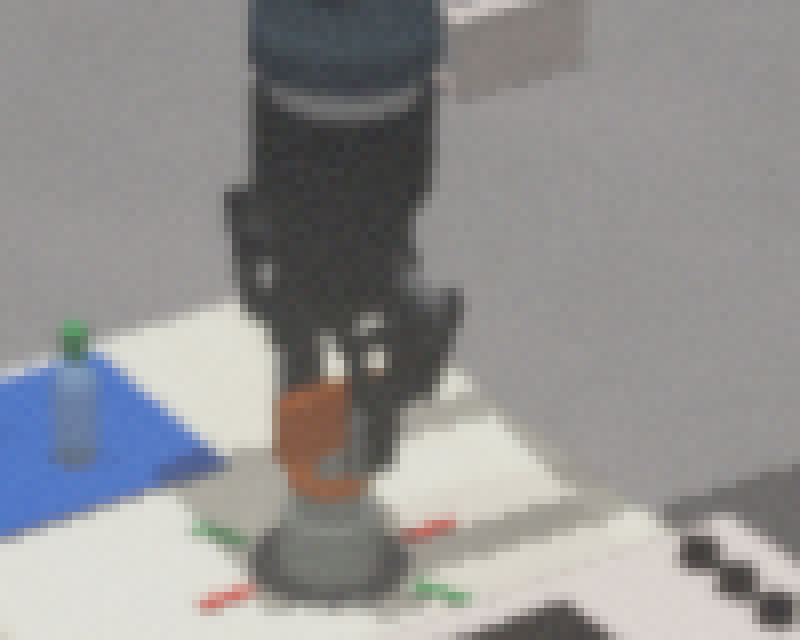

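Fingers now straddle the handle with tips at about 0.168, above the collar top at 0.157. Closing.

{"op": "step_arm", "data": {
  "commands": [
    [0,0,0,0,-0.06,-0.03,0.3],
    [0,0,0,0,0,0,0],
    [0,0,0,0,0,0,0],
    [0,0,0,0,0,0,0],
    [0,0,0,0,0,0,0],
    [0,0,0,0,0,0,0]
  ]
}}

```text
time_s: 7.7
eef_pos: [0.5898, 0.0244, 0.1314]
eef_rot: [-0.497, 0.497, 0.503, -0.503]
wrist_force: [1.6, 0.0, 1.6]
opening: 0.127
```

```bash
python3 - <<'E'
from h import *
o,M=st()
im,X=cloud("scene");cv2.imwrite("pics/s7.png",cv2.resize(im[130:210,230:330],None,fx=8,fy=8,interpolation=cv2.INTER_NEAREST))
E
```

```text
t 7.7 p [0.5898 0.0244 0.1314] jaw 90.72 ydown [ 1.3e-03 -1.0e-04 -1.0e+00] F [1.55 0.04 1.61] T [ 0.05  -0.319  0.034] op 0.127 q6 -1.743
```

View pics/s7.png

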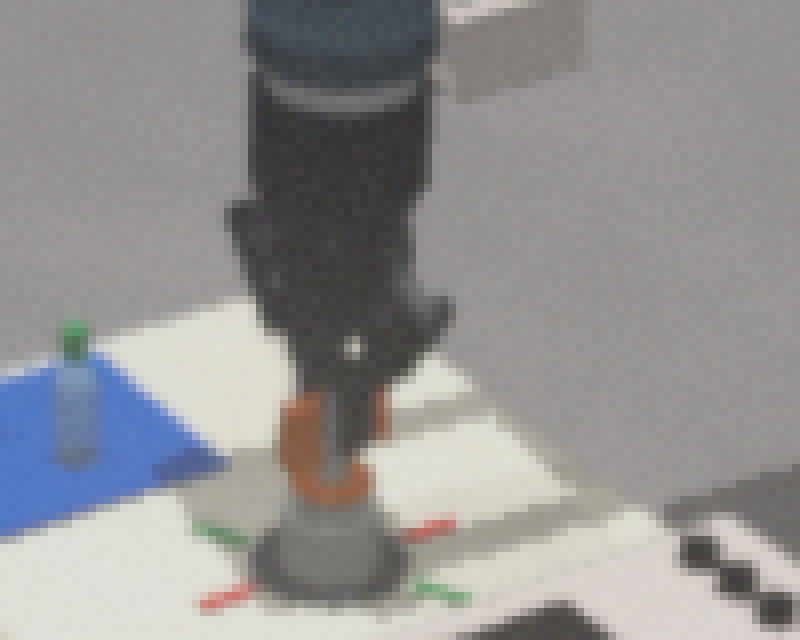

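Gripped (opening 0.127, about 11 mm). I'll press down 5 mm gently.

{"op": "step_arm", "data": {
  "commands": [
    [0,0,0,0,0.06,0,0],
    [0,0,0,0,0.06,0,0],
    [0,0,0,0,0.05,0,0],
    [0,0,0,0,0,0,0],
    [0,0,0,0,0,0,0]
  ]
}}

```text
time_s: 8.25
eef_pos: [0.5897, 0.0243, 0.1262]
eef_rot: [-0.497, 0.497, 0.503, -0.503]
wrist_force: [2.3, 0.5, 4.7]
opening: 0.132
```

```bash
python3 - <<'E'
from h import *
o,M=st()
E
```

```text
t 8.25 p [0.5897 0.0243 0.1262] jaw 90.72 ydown [ 8.e-04 -1.e-04 -1.e+00] F [2.31 0.54 4.73] T [ 0.077 -0.507  0.005] op 0.132 q6 -1.743
```

{"op": "step_arm", "data": {
  "commands": [
    [0,0.5,0,0,0,0,0],
    [0,0.5,0,0,0,0,0],
    [0,0.5,0,0,0,0,0],
    [0,0.5,0,0,0,0,0]
  ]
}}

```text
time_s: 8.65
eef_pos: [0.589, 0.0241, 0.1259]
eef_rot: [0.547, -0.547, -0.448, 0.448]
wrist_force: [-0.3, -1.2, 3.6]
opening: 0.127
```

{"op": "step_arm", "data": {
  "commands": [
    [0,0.5,0,0,0,0,0],
    [0,0,0,0,0,0,0]
  ]
}}

```text
time_s: 8.85
eef_pos: [0.589, 0.0241, 0.1259]
eef_rot: [0.558, -0.558, -0.434, 0.434]
wrist_force: [0.2, -1.6, 4.0]
opening: 0.129
```

```bash
python3 - <<'E'
from h import *
o,M=st()
E
```

```text
t 8.85 p [0.589  0.0241 0.1259] jaw 75.69 ydown [-7.e-04 -5.e-04 -1.e+00] F [ 0.2  -1.61  4.01] T [-0.248 -0.11  -0.027] op 0.129 q6 -1.481
```

{"op": "step_arm", "data": {
  "commands": [
    [0,0.5,0,0,0,0,0],
    [0,0.5,0,0,0,0,0]
  ]
}}

```text
time_s: 9.05
eef_pos: [0.5891, 0.0242, 0.1259]
eef_rot: [0.58, -0.58, -0.404, 0.404]
wrist_force: [-0.2, -1.1, 4.2]
opening: 0.128
```

{"op": "step_arm", "data": {
  "commands": [
    [0,0.5,0,0,0,0,0],
    [0,0,0,0,0,0,0]
  ]
}}

```text
time_s: 9.25
eef_pos: [0.5891, 0.0242, 0.1259]
eef_rot: [-0.59, 0.59, 0.389, -0.389]
wrist_force: [0.4, -0.8, 5.1]
opening: 0.13
```

{"op": "step_arm", "data": {
  "commands": [
    [0,0.5,0,0,0,0,0],
    [0,0,0,0,0,0,0]
  ]
}}

```text
time_s: 9.45
eef_pos: [0.5892, 0.0241, 0.1259]
eef_rot: [-0.6, 0.6, 0.373, -0.374]
wrist_force: [0.2, -0.8, 4.8]
opening: 0.131
```

```bash
python3 - <<'E'
from h import *
o,M=st()
E
```

```text
t 9.45 p [0.5892 0.0241 0.1259] jaw 63.81 ydown [-4.e-04 -4.e-04 -1.e+00] F [ 0.18 -0.85  4.77] T [-0.332 -0.013  0.02 ] op 0.131 q6 -1.273
```

{"op": "step_arm", "data": {
  "commands": [
    [0,0.5,0,0,0,0,0],
    [0,0,0,0,0,0,0]
  ]
}}

```text
time_s: 9.65
eef_pos: [0.5892, 0.0241, 0.1259]
eef_rot: [-0.61, 0.61, 0.358, -0.358]
wrist_force: [0.0, -1.8, 4.1]
opening: 0.132
```

{"op": "step_arm", "data": {
  "commands": [
    [0,0.5,0,0,0,0,0],
    [0,0,0,0,0,0,0]
  ]
}}

```text
time_s: 9.85
eef_pos: [0.5892, 0.0241, 0.1259]
eef_rot: [-0.619, 0.619, 0.342, -0.342]
wrist_force: [-0.3, -1.4, 4.1]
opening: 0.131
```

{"op": "step_arm", "data": {
  "commands": [
    [0,0.5,0,0,0,0,0],
    [0,0,0,0,0,0,0]
  ]
}}

```text
time_s: 10.05
eef_pos: [0.5893, 0.0241, 0.1258]
eef_rot: [-0.628, 0.628, 0.326, -0.326]
wrist_force: [1.1, -1.9, 4.0]
opening: 0.13
```

{"op": "step_arm", "data": {
  "commands": [
    [0,0.5,0,0,0,0,0],
    [0,0,0,0,0,0,0]
  ]
}}

```text
time_s: 10.25
eef_pos: [0.5893, 0.0241, 0.1259]
eef_rot: [-0.636, 0.636, 0.309, -0.309]
wrist_force: [0.2, -2.1, 3.5]
opening: 0.128
```

```bash
python3 - <<'E'
from h import *
o,M=st()
im,X=cloud("scene");cv2.imwrite("pics/s8.png",cv2.resize(im[130:210,230:330],None,fx=8,fy=8,interpolation=cv2.INTER_NEAREST))
E
```

```text
t 10.25 p [0.5893 0.0241 0.1259] jaw 51.85 ydown [-0.e+00 -4.e-04 -1.e+00] F [ 0.2  -2.05  3.45] T [-0.574  0.027  0.004] op 0.128 q6 -1.065
```

View pics/s8.png

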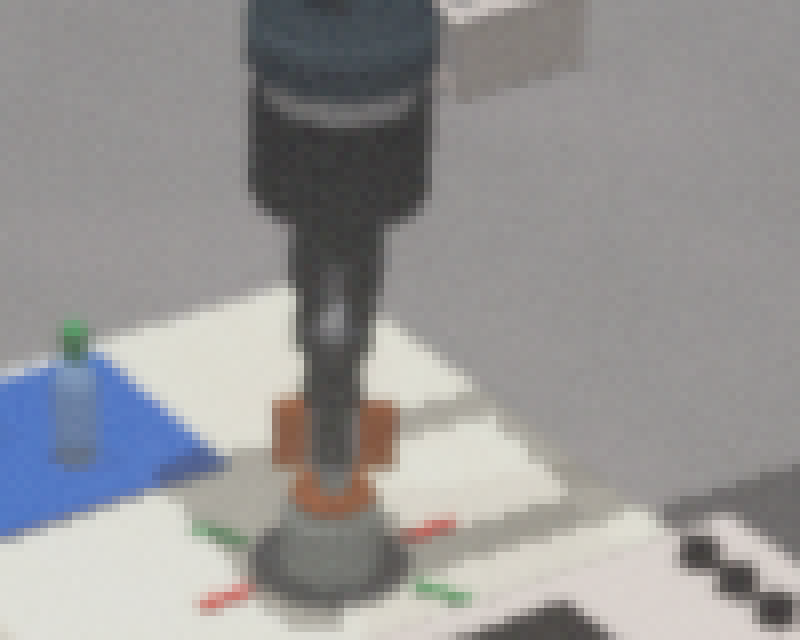

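The key turned with the gripper and the push stayed at 3.5–5 N, so no slot on the clockwise side down to about -36° from red. I'll turn back and search the other side.

{"op": "step_arm", "data": {
  "commands": [
    [0,-0.7,0,0,0,0,0],
    [0,-0.7,0,0,0,0,0],
    [0,-0.7,0,0,0,0,0],
    [0,-0.7,0,0,0,0,0],
    [0,-0.7,0,0,0,0,0],
    [0,-0.7,0,0,0,0,0],
    [0,-0.7,0,0,0,0,0],
    [0,0,0,0,0,0,0]
  ]
}}

```text
time_s: 11.1
eef_pos: [0.5896, 0.0247, 0.126]
eef_rot: [-0.536, 0.537, 0.461, -0.46]
wrist_force: [1.4, -1.3, 5.3]
opening: 0.129
```

```bash
python3 - <<'E'
from h import *
o,M=st()
E
```

```text
t 11.1 p [0.5896 0.0247 0.126 ] jaw 81.3 ydown [ 7.e-04  5.e-04 -1.e+00] F [ 1.37 -1.34  5.26] T [-0.107 -0.231 -0.005] op 0.129 q6 -1.579
```

{"op": "step_arm", "data": {
  "commands": [
    [0,-0.7,0,0,0,0,0],
    [0,-0.7,0,0,0,0,0],
    [0,-0.7,0,0,0,0,0],
    [0,-0.5,0,0,0,0,0],
    [0,0,0,0,0,0,0]
  ]
}}

```text
time_s: 11.6
eef_pos: [0.5895, 0.0248, 0.1259]
eef_rot: [-0.47, 0.47, 0.529, -0.528]
wrist_force: [0.9, -0.2, 4.0]
opening: 0.128
```

{"op": "step_arm", "data": {
  "commands": [
    [0,-0.5,0,0,0,0,0],
    [0,0,0,0,0,0,0]
  ]
}}

```text
time_s: 11.8
eef_pos: [0.5894, 0.0248, 0.1259]
eef_rot: [-0.456, 0.456, 0.541, -0.54]
wrist_force: [0.7, 1.7, 4.9]
opening: 0.127
```

{"op": "step_arm", "data": {
  "commands": [
    [0,-0.5,0,0,0,0,0],
    [0,0,0,0,0,0,0]
  ]
}}

```text
time_s: 12.0
eef_pos: [0.5893, 0.0248, 0.1259]
eef_rot: [-0.442, 0.442, 0.552, -0.552]
wrist_force: [1.4, 0.5, 3.9]
opening: 0.127
```

{"op": "step_arm", "data": {
  "commands": [
    [0,-0.5,0,0,0,0,0],
    [0,0,0,0,0,0,0]
  ]
}}

```text
time_s: 12.2
eef_pos: [0.5893, 0.0247, 0.1258]
eef_rot: [-0.428, 0.427, 0.563, -0.563]
wrist_force: [1.3, 1.1, 4.2]
opening: 0.133
```

```bash
python3 - <<'E'
from h import *
o,M=st()
E
```

```text
t 12.2 p [0.5893 0.0247 0.1258] jaw 105.61 ydown [-2.e-04  5.e-04 -1.e+00] F [1.28 1.09 4.17] T [ 0.303 -0.164 -0.029] op 0.133 q6 -2.003
```

{"op": "step_arm", "data": {
  "commands": [
    [0,-0.5,0,0,0,0,0],
    [0,0,0,0,0,0,0]
  ]
}}

```text
time_s: 12.4
eef_pos: [0.5891, 0.0246, 0.1258]
eef_rot: [-0.413, 0.412, 0.574, -0.574]
wrist_force: [0.4, 1.9, 3.9]
opening: 0.127
```

{"op": "step_arm", "data": {
  "commands": [
    [0,-0.5,0,0,0,0,0],
    [0,0,0,0,0,0,0]
  ]
}}

```text
time_s: 12.6
eef_pos: [0.5886, 0.0241, 0.1251]
eef_rot: [0.398, -0.397, -0.584, 0.585]
wrist_force: [0.7, -1.4, -1.3]
opening: 0.133
```

{"op": "step_arm", "data": {
  "commands": [
    [0,-0.5,0,0,0,0,0],
    [0,0,0,0,0,0,0]
  ]
}}

```text
time_s: 12.8
eef_pos: [0.5885, 0.0242, 0.1248]
eef_rot: [0.383, -0.382, -0.595, 0.595]
wrist_force: [0.5, -0.4, -0.8]
opening: 0.13
```

```bash
python3 - <<'E'
from h import *
o,M=st()
E
```

```text
t 12.8 p [0.5885 0.0242 0.1248] jaw 114.58 ydown [-1.9e-03 -1.0e-04 -1.0e+00] F [ 0.52 -0.35 -0.81] T [-0.044 -0.166 -0.02 ] op 0.13 q6 -2.16
```

The push vanished (Fz from +4 to -1), so the slot is found. Pushing down.

{"op": "step_arm", "data": {
  "commands": [
    [0,0,0,0,0.06,0,0],
    [0,0,0,0,0.06,0,0],
    [0,0,0,0,0.06,0,0],
    [0,0,0,0,0,0,0]
  ]
}}

```text
time_s: 13.2
eef_pos: [0.5888, 0.0244, 0.1199]
eef_rot: [0.382, -0.381, -0.595, 0.595]
wrist_force: [0.6, 0.3, -0.7]
opening: 0.132
```

```bash
python3 - <<'E'
from h import *
o,M=st()
E
```

```text
t 13.2 p [0.5888 0.0244 0.1199] jaw 114.68 ydown [-1.2e-03  1.0e-04 -1.0e+00] F [ 0.59  0.3  -0.72] T [-0.059  0.044 -0.013] op 0.132 q6 -2.161
```

{"op": "step_arm", "data": {
  "commands": [
    [0,0,0,0,0.03,0,0],
    [0,0,0,0,0,0,0]
  ]
}}

```text
time_s: 13.4
eef_pos: [0.5893, 0.0243, 0.1195]
eef_rot: [0.382, -0.381, -0.595, 0.595]
wrist_force: [-0.3, 0.1, -1.1]
opening: 0.127
```

{"op": "step_arm", "data": {
  "commands": [
    [0,0,0,0,0.02,0,0],
    [0,0,0,0,0,0,0]
  ]
}}

```text
time_s: 13.6
eef_pos: [0.5894, 0.0243, 0.1192]
eef_rot: [-0.381, 0.382, 0.595, -0.595]
wrist_force: [-0.6, 0.1, -0.2]
opening: 0.131
```

```bash
python3 - <<'E'
from h import *
o,M=st()
im,X=cloud("scene");cv2.imwrite("pics/s9.png",cv2.resize(im[130:210,230:330],None,fx=8,fy=8,interpolation=cv2.INTER_NEAREST))
E
```

```text
t 13.6 p [0.5894 0.0243 0.1192] jaw 114.71 ydown [ 2.e-04 -1.e-04 -1.e+00] F [-0.61  0.12 -0.25] T [ 0.004  0.08  -0.042] op 0.131 q6 -2.162
```

View pics/s9.png

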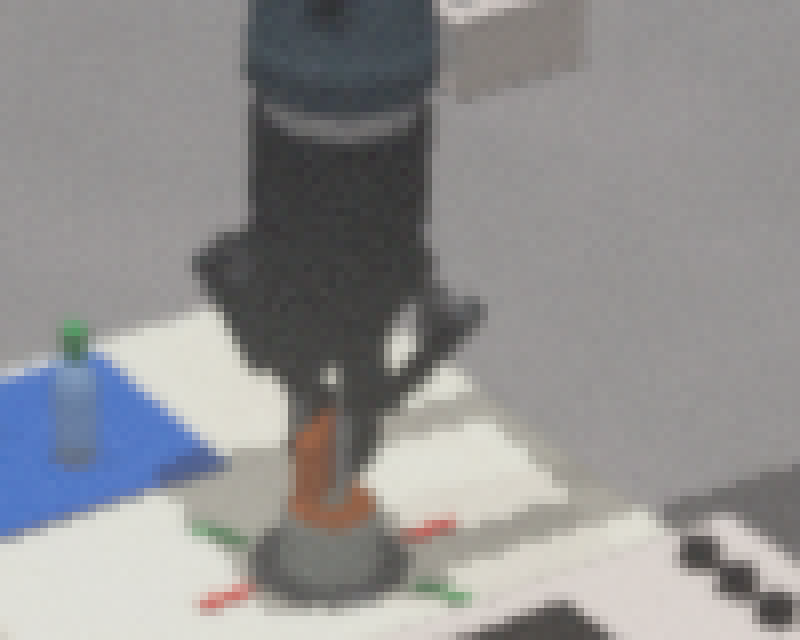

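The collar is now close to the rim. Continuing down in small steps.

{"op": "step_arm", "data": {
  "commands": [
    [0,0,0,0,0.03,0,0],
    [0,0,0,0,0,0,0]
  ]
}}

```text
time_s: 13.85
eef_pos: [0.5896, 0.0243, 0.1192]
eef_rot: [-0.381, 0.382, 0.595, -0.595]
wrist_force: [-3.8, -1.0, 6.2]
opening: 0.132
```

{"op": "step_arm", "data": {
  "commands": [
    [0,0,0,0,0.03,0,0],
    [0,0,0,0,0,0,0]
  ]
}}

```text
time_s: 14.05
eef_pos: [0.5896, 0.0243, 0.1192]
eef_rot: [-0.381, 0.382, 0.596, -0.595]
wrist_force: [-5.6, 0.3, 11.6]
opening: 0.133
```

Seated, at 11.6 N. I'll relax slightly and turn clockwise about 85° (jaw 114.7 → 30).

{"op": "step_arm", "data": {
  "commands": [
    [0,0,0,0,-0.03,0,0],
    [0,0.6,0,0,0,0,0],
    [0,0.6,0,0,0,0,0],
    [0,0.6,0,0,0,0,0],
    [0,0,0,0,0,0,0]
  ]
}}

```text
time_s: 14.55
eef_pos: [0.5899, 0.0239, 0.1192]
eef_rot: [-0.436, 0.437, 0.557, -0.557]
wrist_force: [-2.0, -1.5, 5.1]
opening: 0.124
```

```bash
python3 - <<'E'
from h import *
o,M=st()
E
```

```text
t 14.55 p [0.5899 0.0239 0.1192] jaw 103.83 ydown [ 1.4e-03 -9.0e-04 -1.0e+00] F [-2.03 -1.45  5.11] T [-0.182  0.401  0.124] op 0.124 q6 -1.972
```

{"op": "step_arm", "data": {
  "commands": [
    [0,0.7,0,0,0,0,0],
    [0,0.7,0,0,0,0,0],
    [0,0.7,0,0,0,0,0],
    [0,0.7,0,0,0,0,0],
    [0,0.7,0,0,0,0,0],
    [0,0.7,0,0,0,0,0],
    [0,0,0,0,0,0,0]
  ]
}}

```text
time_s: 15.25
eef_pos: [0.5901, 0.0236, 0.1192]
eef_rot: [-0.546, 0.548, 0.448, -0.448]
wrist_force: [-1.7, -1.9, 5.5]
opening: 0.13
```

```bash
python3 - <<'E'
from h import *
o,M=st()
E
```

```text
t 15.25 p [0.5901 0.0236 0.1192] jaw 78.61 ydown [ 0.0017 -0.0014 -1.    ] F [-1.68 -1.92  5.51] T [-0.38   0.269  0.116] op 0.13 q6 -1.532
```

Following well: 0.12 N m resistance and a 5 N push.

{"op": "step_arm", "data": {
  "commands": [
    [0,0.7,0,0,0,0,0],
    [0,0.7,0,0,0,0,0],
    [0,0.7,0,0,0,0,0],
    [0,0.7,0,0,0,0,0],
    [0,0.7,0,0,0,0,0],
    [0,0.7,0,0,0,0,0],
    [0,0.7,0,0,0,0,0],
    [0,0.7,0,0,0,0,0],
    [0,0.7,0,0,0,0,0],
    [0,0,0,0,0,0,0]
  ]
}}

```text
time_s: 16.25
eef_pos: [0.5899, 0.0232, 0.1192]
eef_rot: [-0.662, 0.664, 0.247, -0.246]
wrist_force: [-2.6, -3.0, 4.9]
opening: 0.135
```

```bash
python3 - <<'E'
from h import *
o,M=st()
E
```

```text
t 16.25 p [0.5899 0.0232 0.1192] jaw 40.81 ydown [ 0.0012 -0.0021 -1.    ] F [-2.64 -2.98  4.91] T [-0.678  0.466  0.014] op 0.135 q6 -0.872
```

{"op": "step_arm", "data": {
  "commands": [
    [0,0.6,0,0,0,0,0],
    [0,0.6,0,0,0,0,0],
    [0,0.6,0,0,0,0,0],
    [0,0,0,0,0,0,0],
    [0,0,0,0,0,0,0]
  ]
}}

```text
time_s: 16.75
eef_pos: [0.5898, 0.0231, 0.1192]
eef_rot: [-0.682, 0.684, 0.184, -0.184]
wrist_force: [-3.2, -3.7, 5.5]
opening: 0.129
```

```bash
python3 - <<'E'
from h import *
o,M=st()
im,X=cloud("scene");cv2.imwrite("pics/s10.png",cv2.resize(im[130:210,230:330],None,fx=8,fy=8,interpolation=cv2.INTER_NEAREST))
E
```

```text
t 16.75 p [0.5898 0.0231 0.1192] jaw 30.12 ydown [ 0.001  -0.0022 -1.    ] F [-3.22 -3.65  5.55] T [-0.749  0.552  0.087] op 0.129 q6 -0.685
```

View pics/s10.png

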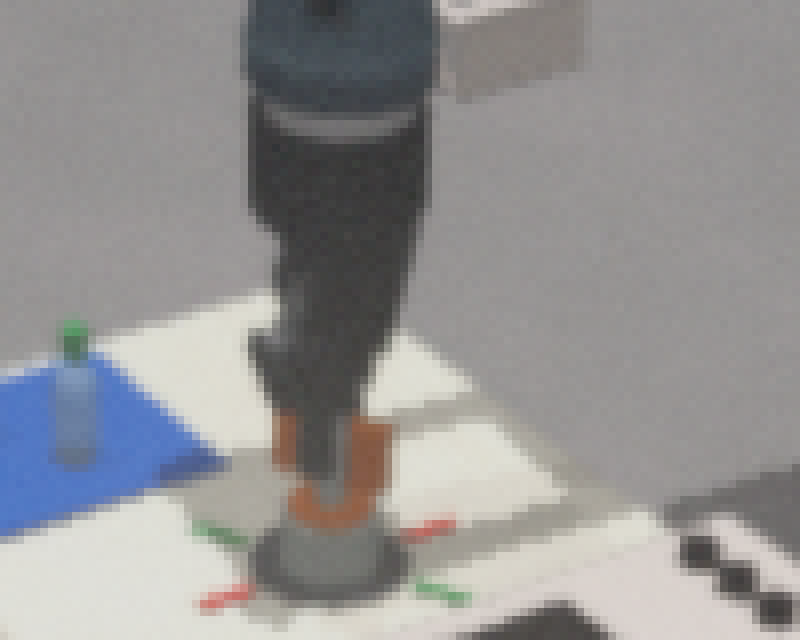

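Key down, and the handle appears parallel to the green bars. Releasing and lifting straight up.

{"op": "step_arm", "data": {
  "commands": [
    [0,0,0,0,0,0,0.2],
    [0,0,0,0,0,0,0.5],
    [0,0,0,0,0,0,0.6],
    [0,0,0,0,0,0,0.6],
    [0,0,0,0,-0.3,0,0.6],
    [0,0,0,0,-0.7,0,0.6],
    [0,0,0,0,-0.9,0,0.6],
    [0,0,0,0,-0.9,0,0.6],
    [0,0,0,0,-0.9,0,0.6],
    [0,0,0,0,-0.5,0,0.6]
  ]
}}

```text
time_s: 17.8
eef_pos: [0.5905, 0.0243, 0.2475]
eef_rot: [-0.682, 0.683, 0.185, -0.182]
wrist_force: [0.8, 0.1, -0.6]
opening: 0.6
```

```bash
python3 - <<'E'
from h import *
o,M=st();print(M.round(2))
im,X=cloud("scene");cv2.imwrite("pics/s11.png",cv2.resize(im[130:210,230:330],None,fx=8,fy=8,interpolation=cv2.INTER_NEAREST))
E
```

```text
t 17.8 p [0.5905 0.0243 0.2475] jaw 30.13 ydown [ 4.2e-03 -6.0e-04 -1.0e+00] F [ 0.78  0.12 -0.61] T [-0.026 -0.049 -0.004] op 0.6 q6 -0.685
[[ 0.86  0.   -0.5 ]
 [ 0.5  -0.    0.86]
 [ 0.   -1.   -0.  ]]
```

View pics/s11.png

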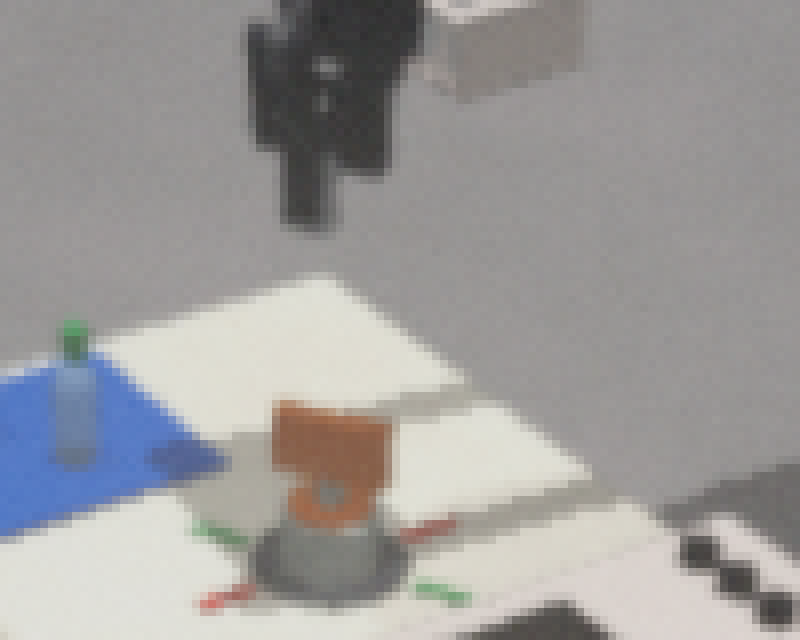

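{"op": "step_arm", "data": {
  "commands": [
    [0,0,0,0,0,0.9,0.6],
    [0,0,0,0,0,0.9,0.6],
    [0,0,0,0,0,0.9,0.6],
    [0,0,0,0,0,0.9,0.6],
    [0,0,0,0,0,0.9,0.6],
    [0,0,0,0,0,0.9,0.6],
    [0,0,0,0,0,0.9,0.6],
    [0,0,0,0,0,0.9,0.6],
    [0,0,0,0,0,0.9,0.6],
    [0,0,0,0,0,0.9,0.6]
  ]
}}

```text
time_s: 18.85
eef_pos: [0.4527, 0.2587, 0.2431]
eef_rot: [-0.683, 0.683, 0.183, -0.184]
wrist_force: [-1.0, -0.1, 0.4]
opening: 0.598
```

```bash
python3 - <<'E'
from h import *
o,M=st()
im,X=cloud("top");cv2.imwrite("pics/t12.png",cv2.resize(im[110:310,110:430],None,fx=2.5,fy=2.5,interpolation=cv2.INTER_CUBIC))
P=X[180:232,225:272].reshape(-1,3);C=[.5893,.0243]
r=np.hypot(P[:,0]-C[0],P[:,1]-C[1]);Q=P[(r<.05)&(P[:,2]>.172)];print("top depth handle",len(Q),Q.mean(0),ang(Q),np.percentile(Q[:,2],[10,50,90]))
for nm,lo,hi in(("red",0,6),("orange",7,20),("green",45,85)):
    for c,A,px in blobs("top",im,(225,180,272,232),lo,hi,S=80):
        R=ray("top",px,.187 if nm=="orange" else .11);print(nm,A,R.mean(0).round(4),ang(R).round(1))
im,X=cloud("scene");cv2.imwrite("pics/s12.png",cv2.resize(im[100:300,140:400],None,fx=3,fy=3,interpolation=cv2.INTER_CUBIC))
P=X[160:205,255:290].reshape(-1,3);r=np.hypot(P[:,0]-C[0],P[:,1]-C[1]);Q=P[(r<.05)&(P[:,2]>.16)];print("scene handle",len(Q),ang(Q),Q[:,2].max())
E
```

```text
t 18.85 p [0.4527 0.2587 0.2431] jaw 30.11 ydown [-1.4e-03 -4.0e-04 -1.0e+00] F [-0.95 -0.09  0.42] T [ 0.018 -0.033 -0.046] op 0.598 q6 -0.234
top depth handle 63 [0.58962864 0.02543267 0.18522468] 121.77660336389951 [0.18148982 0.18566064 0.18844319]
red 12 [0.6419 0.0215 0.11  ] 179.9
red 12 [0.5373 0.0256 0.11  ] 175.5
orange 121 [0.5863 0.0238 0.187 ] 123.6
green 5 [ 0.6153 -0.0204  0.11  ] 121.0
green 6 [0.5634 0.0699 0.11  ] 118.0
scene handle 115 122.04436516438722 0.1878721089280584
```

View pics/t12.png

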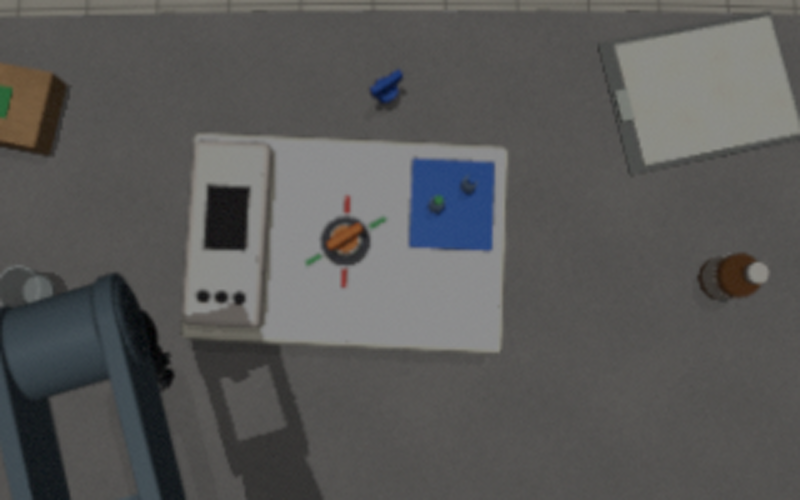

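View pics/s12.png

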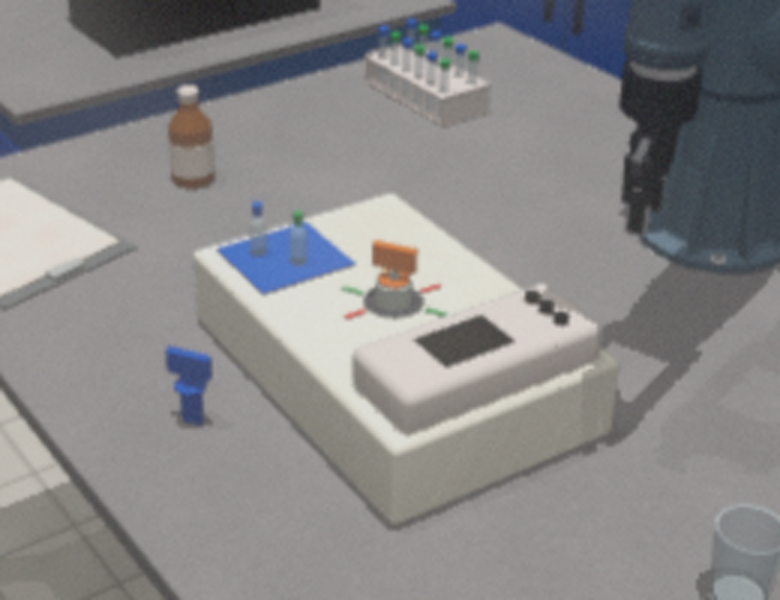

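The handle reads about 122° against green at about 120°. The collar is on the rim and the vials, bottle and beaker stand where they were, so I'm handing in.

```bash
python3 - <<'E'
from h import *
print(ctrl.hand_in());st()
E
```

```text
the job is handed in; nothing more can be done
None
the job is handed in; nothing more can be done
```

The analyser key is sunk in its lock, turned to the green marks and released. I handed the job in at about 19 s, and no verdict came back.

- **Finding the slot:** I gripped the handle, pressed about 5 mm (around 4 N) and turned it. The clockwise side had no slot. On the counter-clockwise side the push vanished about 23° from the red marks.
- **Sinking the key:** I pushed it down until the collar met the rim; the highest push I read was about 12 N.
- **Turning and release:** I turned it clockwise about 85° against roughly 0.12 N m, then let go and moved clear.

**Last checks**
- **Depth:** the handle's top dropped from about 0.200 to 0.187 m, matching the 13 mm sink. In the pictures the collar sits on the rim.
- **Direction:** the handle lies at about 122° and the green bars at about 120°. That 2° is within measuring error and the lock's play, so I left it.
- **Other things:** the vials, bottle, beaker and the blue look-alike key look unmoved.

**What disagreed:** the real fingertips stood about 37 mm higher than the reported TCP. My first close, at the reported grasp height, shut on nothing just above the handle. I then set the grasp height from the camera instead.

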